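Slide the strap template out over the end of the ledge

TASK

The strap template, the longer metal plate with one round end, lies flat on the raised wooden ledge; it must be slid out so that its edge can be got hold of. First push the pattern weight that stands ahead of it sideways onto the free part of the ledge, out of the template's path, and leave it standing there; then push the template straight along the ledge until its round end sticks out about 35 mm beyond the ledge's open end, and leave it so, lying flat. Only push: lift nothing, and leave the square template, the spool and all the other things where they are.

Things in the scene. Friction and masses are not known exactly. Their poses are not given: they have to be found in the camera images.
- ledge: fixed raised wooden ledge: a board 174 mm deep (its x) and 380 mm long (its y) whose flat top is 60 mm above the bench. Origin at the bench, under the middle of the board; z up. The end at y = +190 mm is open (the board overhangs its foot there); at y = -190 mm a stop strip 12 mm thick stands 15 mm above the top. There are no rims along the sides. The two templates lie side by side along y, centred near x = -42 and x = +42 mm, either one in either row.
- strap_template: strap template: aluminium plate 150 x 60 x 6 mm, about 0.16 kg, loose and flat on the ledge. Origin under its centre on the underside; its y runs along its length to the round end (radius 30 mm), which points to the ledge's open end; x across; z up. It starts 35 to 80 mm from the stop strip.
- round_tip (a point): the outermost point of the strap template's round end, at half thickness, 75 mm from its origin along its y
- square_tail (a point): the middle of the strap template's straight end, at half thickness, 75 mm from its origin against its y
- weight: pattern weight: dark steel disc 44 mm across and 26 mm high with a small knob on top (44 mm high in all), about 0.35 kg, loose, standing on the ledge ahead of the strap template's round end. Origin at the centre of its underside, z up. The other row beside it, ahead of the square template, is free.
- square_template: square template: aluminium plate 110 x 60 x 6 mm with four square corners, loose and flat on the ledge in the row beside the strap template; to be left alone. Origin under its centre, y along its length.
- spool: thread spool 28 mm across and 34 mm high, standing on the ledge behind the square template; leave alone. Origin at the centre of its underside.
- glue_jar: closed jar 64 mm across, 75 mm high, on the bench to the left; leave alone. Origin at the centre of its underside.
- rivet_tin: round tin 60 mm across, 28 mm high, on the bench to the right; leave alone. Origin at the centre of its underside.
- mallet: hammer 260 mm long lying on the bench beyond the ledge, roughly along the ledge; leave alone.
- steel_rule: flat steel bar 300 x 30 x 4 mm lying on the bench far to the left; leave alone. Origin under its centre.
- edge_block: wooden block 90 x 45 x 30 mm on the bench to the right; leave alone. Origin under its centre.

How it is judged:
On the way, in this order (a step that is already met when the one before it is completed fails the run):
1. the weight stands on the ledge at least 54 mm to the side of the strap template's centre line, the template still where it was (within 20 mm) ((x of weight in the frame of strap_template above 0.054 m or x of weight in the frame of strap_template below -0.054 m) and distance of strap_template from where it was at the start of the episode below 0.02 m and z of weight in the frame of ledge between 0.055 and 0.066 m and angle between weight's own z axis and vertical below 0.1 rad), for 0.2 s.
2. the strap template's round end sticks out 22 to 50 mm beyond the ledge's open end (y of round_tip in the frame of ledge between 0.212 and 0.24 m), for 0.2 s.
At the end, for the whole second after the job is handed in: The strap template's round end sticks out 22 to 50 mm beyond the ledge's open end, the plate flat on the ledge and within 0.2 rad of its length; the weight stands on the ledge at least 54 mm to the side of the template's centre line; both at rest (all of step 2 and angle between the y axis of strap_template and the y axis of ledge, either way round below 0.2 rad and angle between strap_template's own z axis and vertical below 0.06 rad and z of strap_template in the frame of ledge between 0.056 and 0.065 m and z of weight in the frame of ledge between 0.055 and 0.066 m and angle between weight's own z axis and vertical below 0.1 rad and (x of weight in the frame of strap_template above 0.054 m or x of weight in the frame of strap_template below -0.054 m) and linear speed of each of strap_template, weight below 0.01 m/s); the robot touches nothing.
It fails at once if the strap template is lifted, tilted or falls (z of strap_template in the frame of ledge above 0.072 m or z of strap_template in the frame of ledge below 0.05 m or angle between strap_template's own z axis and vertical above 0.15 rad).
It fails at once if the weight is lifted, tipped or pushed off the ledge (z of weight in the frame of ledge above 0.072 m or z of weight in the frame of ledge below 0.05 m or angle between weight's own z axis and vertical above 0.4 rad).
It fails at once if the square template is moved by more than 15 mm (distance of square_template from where it was at the start of the episode above 0.015 m).
It fails at once if the spool or another bystander is moved by more than 20 mm (distance of any of spool, glue_jar, rivet_tin, mallet, steel_rule, edge_block from where it was at the start of the episode above 0.02 m).
It also fails if it takes over 48 s, if anything falls off the work surface, if the arm or the gripper's body presses on something with over 40 N, if the wrist force passes 120 N, or if a joint passes its speed limit or range.

ROBOT

A 7-joint arm with a two-finger parallel gripper is mounted at the origin on the work surface. World frame = base frame: x ahead of the robot, y to its left, z up, the work surface at z = 0. Lengths are in m, angles in rad, forces in N, time in s.
With the tool pointing down it reaches from about 0.4 to 0.85 m from the base axis. Payload 4.5 kg.
Tool frame: the origin (TCP) lies at the very end of the fingers, on their centre line; the grasp point (between the pads) lies 19 mm behind it (r.pinch_z is the distance from the TCP to the grasp point, in m); z points along the fingers, y is the line along which they close (so a half turn about z gives the same grasp; the last joint's range is limited). The gripper opens to 88 mm and grips with 3 to 60 N. Pads are 18 mm wide; open, the fingers measure 123 mm over their backs; the gripper's body (75 mm by 187 mm) begins 45 mm behind the grasp point.
Start: joints at [1.235, 0.689, -0.195, 1.565, 0.157, 0.902, -0.215], TCP at [0.226, -0.583, 0.239] pointing down, gripper open.
Joint ranges: [-3.01, 3.01], [-0.46, 2.08], [-1.47, 1.51], [0.13, 2.56], [-1, 4.14], [0.04, 2.09], [-2.66, 2.66]. Speed limits (rad/s): [2.57, 2.57, 3.14, 3.14, 3.14, 3.14, 3.14].

INTERFACE

Orientations are given as a unit quaternion [x, y, z, w].
In Python, from plant import r, cams gives the robot as it stands.
- The arm moves only by the shell command python3 -m pendant 'ROWS' [FORCE]. ROWS is JSON, a list of rows, each a list of 3 entries, a list of its own where there are three numbers: the closure, from -1 (fully open) to 1 (shut), then the shift along the tool's x, y, z in mm, then the turn, a rotation vector about the tool's x, y, z in degrees. A call has 1 to 8 rows; each row shifts and turns the commanded pose from where the row before left it, along the tool's axes as they then stand; what a row does not reach is not made up. A row lasts 1/8 s, in which the tool goes at most 62.5 mm and 10.7 degrees, less where a joint would pass 70% of its speed; a pose out of reach is approached as far as the arm can. A call with a gripper value outside its range is refused whole. The fingers move at their own pace and stop on an object; FORCE is the grip in N (left out, the last holds). Time passes only in rows, so rows that do not move let the fingers close. It gives the time, the measured TCP pose, the force, the opening and the grip force at its end, in the units of the state.
- r.get_state(): the state, without advancing time (a new reading comes with each control period).
- cams.snapshot(name): name is "scene" or "top" or "wrist"; returns a dict with "img" (384x512x3 uint8, red, green, blue), "camera_matrix" (3x3 intrinsics, pixels), "camera_from_world" (4x4, takes a point from world to camera coordinates); the wrist camera has in their place "tool_from_camera" (4x4, takes a point from camera to tool coordinates, whose origin is the TCP and whose axes are the flange's). Camera axes: x right, y up, looking along -z (the intrinsics and any distortion apply to the point x, -y, -z); pixel columns grow to the right and rows downward; lengths in m; the calibration is good to about 2 mm. The wrist camera is an equidistant fisheye: a pixel r from the principal point sees the ray r / f radians off the axis. A picture is of the moment at which its call begins: read the wrist's pose just before it. There is no depth.
- r.finish_job(): hands the job in; it is judged then, once.
The state is a dict: "clock": time; "q": joint angles; "qd": joint speeds; "joint_torque": joint torques, N m; "tool_pos": TCP position; "eef_rot": TCP orientation; "contact_force": force on the tool from outside, world axes, zero at the start; "moment": the same for the moment, N m; "opening": opening from 0.0 (shut) to 1.0 (fully open); "finger_force": force on a finger pad.
Only numpy, scipy, OpenCV 4.12 (cv2) and the standard library are available. Lean on these libraries where they do the work, as an engineer would, in place of code of your own. Each camera call takes 0.05 s, during which the arm holds its last target. There are 200 camera calls.

## Working session

There is one attempt and no reset: what is moved stays moved. The work goes in short steps, Python scripts to look and compute and a shell command to move; the robot and the scene stay as the last step left them, time stands still between calls to the robot, and variables do not carry over. Pictures are saved under pics/ and viewed, at most 13 in all, crops included, and the job is handed in when it is done.

```bash
mkdir -p pics; ls
python3 - <<'E'
from plant import r,cams
import cv2,numpy as np
s=r.get_state();print({k:np.round(v,3).tolist() for k,v in s.items()})
for n in("top","scene"):
    d=cams.snapshot(n);cv2.imwrite(f"pics/{n}0.png",d["img"][:,:,::-1]);print(n,d["camera_matrix"],d["camera_from_world"])
E
```

```text
pics
{'clock': 0.0, 'q': [1.235, 0.69, -0.195, 1.566, 0.157, 0.902, -0.215], 'qd': [0.001, -0.001, -0.0, -0.0, -0.0, -0.001, 0.001], 'joint_torque': [0.001, -52.757, -1.267, -15.343, -0.053, 0.007, 0.0], 'tool_pos': [0.226, -0.582, 0.238], 'eef_rot': [0.983, 0.184, -0.0, -0.001], 'contact_force': [-0.221, -0.36, -0.719], 'moment': [-0.035, -0.011, -0.05], 'finger_force': 0.0, 'opening': 0.995}
top [[401.33063408   0.         261.54924483]
 [  0.         401.33063408 191.75860668]
 [  0.           0.           1.        ]] [[-2.60148585e-02 -9.99661219e-01  8.21364629e-04  3.77433027e-02]
 [ 9.84930277e-01 -2.54909525e-02  1.71063030e-01 -5.45700836e-01]
 [-1.70984140e-01  5.25916742e-03  9.85259745e-01 -1.07389678e+00]
 [ 0.00000000e+00  0.00000000e+00  0.00000000e+00  1.00000000e+00]]
scene [[371.65307464   0.         253.81684032]
 [  0.         371.65307464 187.12033613]
 [  0.           0.           1.        ]] [[ 0.67496842  0.73767735 -0.01580386 -0.38795021]
 [-0.54389025  0.51190037  0.66493714  0.22204742]
 [ 0.49859907 -0.44021601  0.7467321  -1.3404989 ]
 [ 0.          0.          0.          1.        ]]
```

View pics/top0.png

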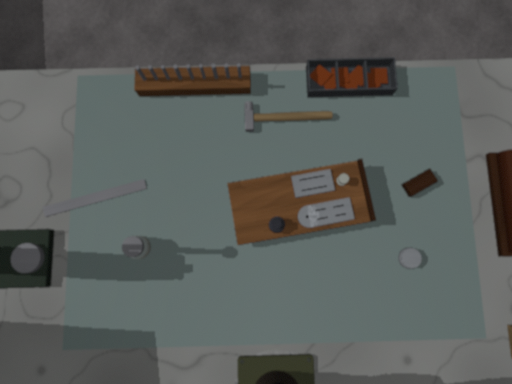

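View pics/scene0.png

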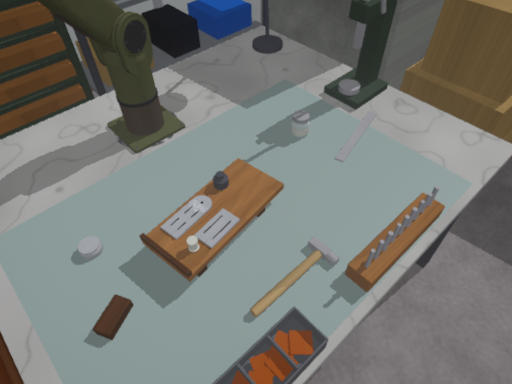

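The top view shows the ledge with its open end to the left (world +y). The strap lies in the near row, round end about (300,216) and tail about (353,210), with the dark weight at (277,225) ahead of it. The square template is at (313,183), the spool at (343,179) and the stop strip along the right edge. The scene view agrees. Next I measure these.

```bash
cat > h.py <<'E'
from plant import r,cams
import cv2,numpy as np
def cast(d,uv,z):
    K=d["camera_matrix"];T=d["camera_from_world"];R=T[:3,:3];c=-R.T@T[:3,3]
    uv=np.atleast_2d(uv).astype(float)
    ray=np.c_[(uv[:,0]-K[0,2])/K[0,0],-(uv[:,1]-K[1,2])/K[1,1],-np.ones(len(uv))]@R
    return (c+ray*((z-c[2])/ray[:,2])[:,None])[:,:2]
def big(m):
    c=max(cv2.findContours(m.astype(np.uint8),cv2.RETR_EXTERNAL,cv2.CHAIN_APPROX_NONE)[0],key=cv2.contourArea);return c[:,0]
def blobs(m,amin=25):
    return [c[:,0] for c in cv2.findContours(m.astype(np.uint8),cv2.RETR_EXTERNAL,cv2.CHAIN_APPROX_NONE)[0] if cv2.contourArea(c)>amin]
E
python3 - <<'E'
from h import *
d=cams.snapshot("top");im=d["img"]
hsv=cv2.cvtColor(im,cv2.COLOR_RGB2HSV);H,S,V=[hsv[...,i].astype(int) for i in range(3)]
roi=np.zeros(H.shape,bool);roi[155:250,222:380]=1
wood=roi&(H<20)&(S>90)&(V>50)
for n,m,z in(("wood",wood,.06),("metal",roi&(S<60)&(V>130)&(H<200),.066),("dark",roi&(V<60)&(S<110),.08)):
    for c in blobs(m):
        w=cast(d,c,z);(cx,cy),(a,b),t=cv2.minAreaRect((w*1000).astype(np.float32))
        print(n,len(c),c.min(0),c.max(0),"c",np.round([cx,cy],1),"size",np.round([a,b],1),"ang",round(t,1))
cv2.imwrite("pics/crop.png",cv2.resize(im[150:255,215:385,::-1],None,fx=4.6,fy=4.6,interpolation=cv2.INTER_CUBIC))
E
```

```text
wood 379 [228 161] [370 243] c [513.7 -77.4] size [171.6 368.4] ang 8.5
metal 30 [308 206] [318 215] c [ 487.8 -114.9] size [27.2 24.7] ang 88.5
metal 20 [339 175] [347 181] c [ 575.9 -202.3] size [22.2 16.9] ang 88.5
dark 43 [269 217] [284 232] c [451.  -13.9] size [40.2 40.1] ang 88.5
```

View pics/crop.png

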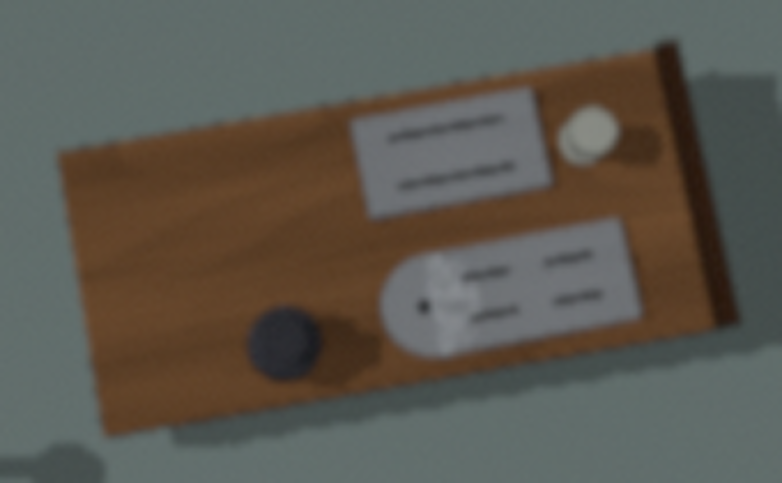

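The enlarged crop shows these pixel positions:
- **Ledge:** open-end corners at (60,152) and (105,436).
- **Strap:** tail corners at (620,217) and (643,318), tip at (381,305).
- **Square template:** front corners at (350,120) and (370,218).
- **Weight:** centred at (285,343).

Run:
```python
from h import *
d=cams.snapshot("top")
P=lambda pts,z:cast(d,(np.array(pts)+.5)/4.6-.5+[215,150],z)*1000
E=P([[60,152],[105,436]],.06);print("ends",E,np.linalg.norm(E[0]-E[1]))
strap=P([[620,217],[643,318],[381,305]],.066);sq=P([[350,120],[370,218],[535,88],[552,187]],.066);w=P([[285,343]],.078)
wall=P([[655,48],[713,327]],.075)
tail=strap[:2].mean(0);ay=strap[2]-tail;print("strap len",np.linalg.norm(ay),"ang",np.degrees(np.arctan2(ay[1],ay[0])))
s=sq[:2].mean(0)-sq[2:].mean(0);print("sq ang",np.degrees(np.arctan2(s[1],s[0])),np.linalg.norm(s))
x=E[0]-E[1];t=np.arctan2(x[1],x[0]);print("ledge x ang",np.degrees(t))
t=np.radians(8.5+0);ex=np.array([np.cos(t),np.sin(t)]);ey=np.array([-ex[1],ex[0]])
o=E.mean(0)-190*ey;print("ledge origin",o)
L=lambda p:np.round(np.c_[(p-o)@ex,(p-o)@ey],1).tolist()
for n,v in dict(E=E,strap=strap,sq=sq,w=w,wall=wall).items():print(n,np.round(v,1).tolist(),"ledge",L(v))
s=r.get_state();print(s["tool_pos"])
def W(p):return np.round(o+p[0]*ex+p[1]*ey,1)
print("start push",W((L(w)[0][0]-50,L(w)[0][1])))
```

```text
ends [[572.2724128  116.86736879]
 [401.81833484  92.44406474]] 172.19492000530676
strap len 150.49391393397352 ang 97.1009729794898
sq ang 98.40234534363952 112.03501290113812
ledge x ang 8.154056355900428
ledge origin [515.12916194 -83.25729727]
E [[572.3, 116.9], [401.8, 92.4]] ledge [[86.1, 189.5], [-86.1, 190.5]]
strap [[523.0, -216.5], [462.4, -226.3], [474.1, -72.1]] ledge [[-11.9, -133.0], [-73.3, -133.6], [-38.9, 17.1]]
sq [[586.2, -58.0], [526.3, -67.7], [603.0, -170.3], [542.2, -177.1]] ledge [[74.0, 14.4], [13.3, 13.8], [74.0, -99.1], [12.9, -96.8]]
w [[452.0, -14.2]] ledge [[-52.2, 77.7]]
wall [[623.7, -242.0], [455.2, -264.7]] ledge [[83.9, -173.0], [-86.1, -170.6]]
[ 0.2257383  -0.58244601  0.23823095]
start push [402.6 -21.5]
```

```bash
python3 -m pendant '[[1,[0,0,0],[0,0,6.4]],[1,[0,0,0],[0,0,6.4]],[1,[20,-40,0],[0,0,0]],[1,[20,-40,0],[0,0,0]],[1,[20,-40,0],[0,0,0]],[1,[20,-40,0],[0,0,0]],[1,[20,-40,0],[0,0,0]],[1,[20,-40,0],[0,0,0]]]'; python3 -m pendant '[[1,[20,-40,0],[0,0,0]],[1,[20,-40,0],[0,0,0]],[1,[20,-40,0],[0,0,0]],[1,[20,-40,0],[0,0,0]],[1,[20,-40,0],[0,0,0]],[1,[0,0,0],[0,0,0]]]'
```

```text
clock: 1.2
tool_pos: [0.3101, -0.3265, 0.2388]
eef_rot: [0.997, 0.073, 0.0, 0.0]
contact_force: [0.3, -0.1, -0.4]
opening: 0.115
finger_force: 0.0
clock: 1.95
tool_pos: [0.3807, -0.1121, 0.2389]
eef_rot: [0.997, 0.077, 0.001, -0.001]
contact_force: [-0.4, 0.1, 0.0]
opening: 0.002
finger_force: 0.0
```

```bash
python3 -m pendant '[[1,[21.5,-43,0],[0,0,0]],[1,[21.5,-43,0],[0,0,0]],[1,[0,0,40],[0,0,0]],[1,[0,0,40],[0,0,0]],[1,[0,0,30],[0,0,0]],[1,[0,0,0],[0,0,0]]]'
python3 - <<'E'
from h import *
cv2.imwrite("pics/top1.png",cv2.resize(cams.snapshot("top")["img"][130:270,200:385,::-1],None,fx=4,fy=4))
E
```

```text
clock: 2.7
tool_pos: [0.4081, -0.025, 0.1274]
eef_rot: [0.997, 0.073, -0.002, 0.0]
contact_force: [0.2, -0.3, 0.3]
opening: 0.003
finger_force: 0.0
```

View pics/top1.png

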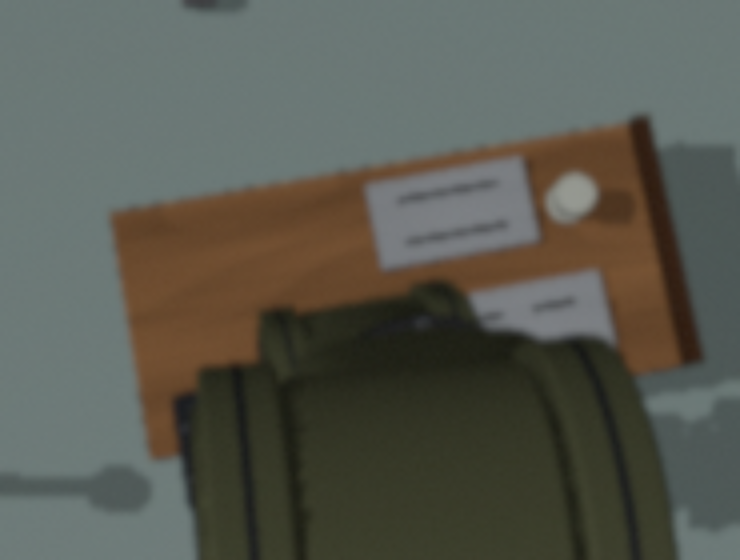

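The arm hides the weight, but the tool pose puts it beside the weight and clear of it. I'll go down and push slowly.

```bash
python3 -m pendant '[[1,[0,-4,20],[0,0,0]],[1,[0,0,20],[0,0,0]],[1,[0,0,17],[0,0,0]],[1,[0,0,0],[0,0,0]],[1,[8,0,0],[0,0,0]],[1,[8,0,0],[0,0,0]],[1,[8,0,0],[0,0,0]],[1,[0,0,0],[0,0,0]]]'; python3 -m pendant '[[1,[8,0,0],[0,0,0]],[1,[8,0,0],[0,0,0]],[1,[8,0,0],[0,0,0]],[1,[8,0,0],[0,0,0]],[1,[0,0,0],[0,0,0]]]'
python3 - <<'E'
from h import *
d=cams.snapshot("wrist");cv2.imwrite("pics/w1.png",d["img"][:,:,::-1]);print(d["camera_matrix"],d["tool_from_camera"])
E
```

```text
clock: 3.75
tool_pos: [0.4354, -0.0168, 0.0748]
eef_rot: [0.997, 0.073, -0.002, -0.0]
contact_force: [-2.1, -1.1, 2.1]
opening: 0.001
finger_force: 1.3
clock: 4.38
tool_pos: [0.4673, -0.0122, 0.0743]
eef_rot: [0.997, 0.073, -0.002, -0.0]
contact_force: [-2.1, -1.4, 1.5]
opening: 0.005
finger_force: 1.1
[[297.31863964   0.         256.23209511]
 [  0.         297.31863964 191.48385129]
 [  0.           0.           1.        ]] [[-3.49038268e-04  9.62730867e-01  2.70461005e-01  6.95852433e-02]
 [ 9.99999909e-01  2.69316096e-04  3.31875261e-04 -2.17663577e-03]
 [ 2.46667055e-04  2.70461096e-01 -9.62730873e-01 -1.45043970e-01]
 [ 0.00000000e+00  0.00000000e+00  0.00000000e+00  1.00000000e+00]]
```

View pics/w1.png

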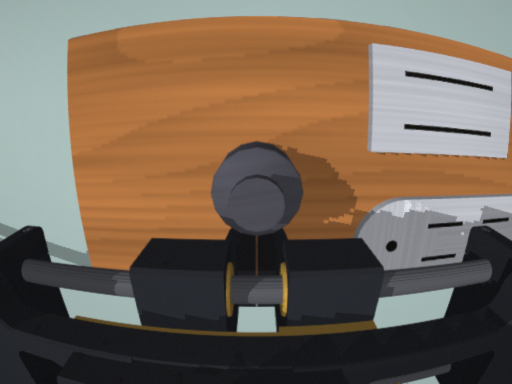

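The wrist view shows the weight, centred at (257,190), squarely ahead of the closed fingers. The strap's round end is at right, about (370,240), untouched. I'll push about 42 mm more, back off and rise.

```bash
python3 -m pendant '[[1,[8,0,0],[0,0,0]],[1,[8,0,0],[0,0,0]],[1,[8,0,0],[0,0,0]],[1,[8,0,0],[0,0,0]],[1,[6,0,0],[0,0,0]],[1,[4,0,0],[0,0,0]],[1,[0,0,0],[0,0,0]],[1,[0,0,0],[0,0,0]]]'
python3 - <<'E'
from h import *
d=cams.snapshot("wrist");cv2.imwrite("pics/w2.png",d["img"][:,:,::-1])
E
python3 -m pendant '[[1,[-10,0,0],[0,0,0]],[1,[-20,0,0],[0,0,0]],[1,[0,0,-40],[0,0,0]],[1,[0,0,-40],[0,0,0]]]'
```

```text
clock: 5.42
tool_pos: [0.5082, -0.006, 0.074]
eef_rot: [0.997, 0.073, -0.003, -0.0]
contact_force: [-3.9, -1.4, 2.7]
opening: 0.006
finger_force: 2.0
clock: 5.98
tool_pos: [0.4797, -0.01, 0.1549]
eef_rot: [0.997, 0.073, -0.002, -0.0]
contact_force: [0.2, -0.5, 0.6]
opening: 0.007
finger_force: 0.0
```

View pics/w2.png

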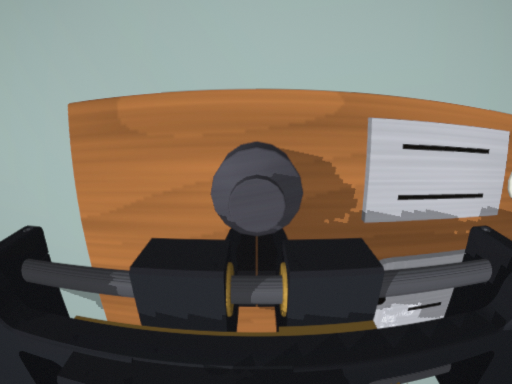

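```bash
python3 -c "
from plant import r;print(r.get_state()['q'])"; python3 -m pendant '[[1,[0,0,-10],[0,0,-10]],[1,[0,0,0],[0,0,-10]],[1,[0,0,0],[0,0,-10]],[1,[0,0,0],[0,0,-10]],[1,[0,0,0],[0,0,-10]],[1,[0,0,0],[0,0,-10]],[1,[0,0,0],[0,0,-10]],[1,[0,0,0],[0,0,-10]]]'; python3 -m pendant '[[0.55,[0,0,0],[0,0,-10]],[0.55,[0,0,0],[0,0,0]]]'
python3 - <<'E'
from h import *
s=r.get_state();from scipy.spatial.transform import Rotation as R
M=R.from_quat(s["eef_rot"]).as_matrix();x=M[:,0];print("x ang",np.degrees(np.arctan2(x[1],x[0])),s["q"])
print("delta tool mm",M.T@(np.array([495.2,-238.2,150])-np.array(s["tool_pos"])*1000))
d=cams.snapshot("top");cv2.imwrite("pics/top2.png",cv2.resize(d["img"][130:270,200:385,::-1],None,fx=4,fy=4))
E
```

```text
[ 1.13620554e-03  6.46710622e-01 -1.20084892e-01  2.07535591e+00
  1.70796366e-01  4.31975500e-01 -1.67443356e+00]
clock: 6.98
tool_pos: [0.4801, -0.0098, 0.1643]
eef_rot: [0.715, 0.699, -0.0, -0.001]
contact_force: [-1.0, 0.1, -0.3]
opening: 0.0
finger_force: 0.0
clock: 7.22
tool_pos: [0.4798, -0.01, 0.1641]
eef_rot: [0.654, 0.756, -0.0, -0.002]
contact_force: [0.6, -0.3, 0.1]
opening: 0.208
finger_force: 0.0
x ang 98.27155573652654 [ 0.28458711  0.68023425 -0.57603531  2.05324206  0.65034572  0.5966043
 -0.60148873]
delta tool mm [-228.09937211  -17.53874659   13.64436989]
```

```bash
python3 -m pendant '[[0.55,[-46,-3.5,0],[0,0,0]],[0.55,[-46,-3.5,0],[0,0,0]],[0.55,[-46,-3.5,0],[0,0,0]],[0.55,[-45,-3.5,0],[0,0,0]],[0.55,[-45,-3.5,0],[0,0,0]],[0.55,[0,0,30],[0,0,0]],[0.55,[0,0,30],[0,0,0]],[0.55,[0,0,0],[0,0,0]]]'
python3 - <<'E'
from h import *
s=r.get_state();from scipy.spatial.transform import Rotation as R
M=R.from_quat(s["eef_rot"]).as_matrix();x=M[:,0];print("x ang",np.degrees(np.arctan2(x[1],x[0])),s["opening"])
print("delta tool mm",M.T@(np.array([495.2,-238.2,62])-np.array(s["tool_pos"])*1000))
d=cams.snapshot("wrist");cv2.imwrite("pics/w3.png",d["img"][:,:,::-1])
E
```

```text
clock: 8.28
tool_pos: [0.4936, -0.238, 0.1025]
eef_rot: [0.654, 0.756, -0.002, -0.004]
contact_force: [-0.3, -0.4, 0.1]
opening: 0.222
finger_force: 0.0
x ang 98.28326174913755 0.22185023780373395
delta tool mm [-0.47632641  1.86214864 40.47393688]
```

View pics/w3.png

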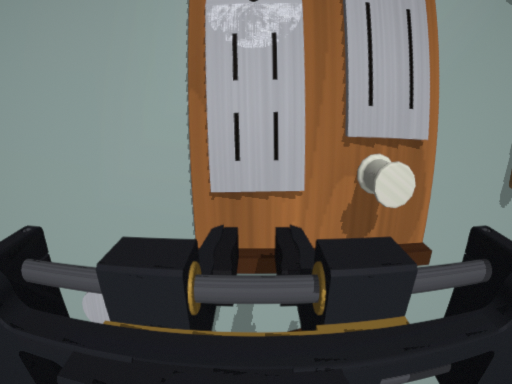

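The wrist view shows the strap's tail edge from (210,191) to (304,190) and the stop strip's front edge near row 247. The fingers are centred on the tail and the spool is well to the right at (382,180). I'll check the gap before going down.

Run:
```python
from h import *
from scipy.spatial.transform import Rotation as R
s=r.get_state();M=R.from_quat(s["eef_rot"]).as_matrix();p=np.array(s["tool_pos"])
d=cams.snapshot("wrist");K=d["camera_matrix"];T=np.array(d["tool_from_camera"])
def ray(uv,z):
    q=(np.array(uv)-K[:2,2])/K[0,0];a=np.linalg.norm(q);q=q/a*np.sin(a)
    v=T[:3,:3]@[q[0],-q[1],-np.cos(a)];c=p+M@T[:3,3];v=M@v
    w=c+v*(z-c[2])/v[2];return (M.T@(w-p))*1000
for n,uv,z in(("tailL",(210,191.5),.066),("tailR",(304,190.5),.066),("wall top",(262,247),.075),("wallR top",(400,247),.075)):print(n,ray(uv,z).round(1))
```

```text
tailL [ 20.3 -29.7  38. ]
tailR [21.  30.8 37.7]
wall top [-14.5   3.8  28.8]
wallR top [-17.8 101.7  28.2]
```

```bash
python3 -m pendant '[[0.55,[3,0.5,15],[0,0,0]],[0.55,[0,0,12],[0,0,0]],[0.55,[0,0,6],[0,0,0]],[0.55,[0,0,0],[0,0,0]],[0.55,[0,0,0],[0,0,0]]]'
```

```text
clock: 9.0
tool_pos: [0.495, -0.2354, 0.0712]
eef_rot: [0.654, 0.757, -0.001, -0.002]
contact_force: [-0.3, -0.6, -0.2]
opening: 0.224
finger_force: 0.0
```

```bash
python3 -m pendant '[[0.55,[0,0,4],[0,0,0]],[0.55,[0,0,3],[0,0,0]],[0.55,[0,0,0],[0,0,0]],[0.55,[0,0,0],[0,0,0]]]'; python3 -m pendant '[[0.55,[0,0,1],[0,0,0]],[0.55,[0,0,0],[0,0,0]],[0.55,[0,0,0],[0,0,0]]]'
```

```text
clock: 9.5
tool_pos: [0.4948, -0.2354, 0.064]
eef_rot: [0.653, 0.757, -0.002, -0.002]
contact_force: [-1.0, 0.8, -0.2]
opening: 0.228
finger_force: 0.0
clock: 9.88
tool_pos: [0.4947, -0.2354, 0.063]
eef_rot: [0.653, 0.757, -0.002, -0.002]
contact_force: [0.3, -0.5, -0.0]
opening: 0.223
finger_force: 0.0
```

```bash
python3 -m pendant '[[0.55,[6,0,0],[0,0,0]],[0.55,[6,0,0],[0,0,0]],[0.55,[8,0,0],[0,0,0]],[0.55,[8,0,0],[0,0,0]],[0.55,[8,0,0],[0,0,0]],[0.55,[8,0,0],[0,0,0]],[0.55,[8,0,0],[0,0,0]],[0.55,[0,0,0],[0,0,0]]]';  python3 -m pendant '[[0.55,[8,0,0],[0,0,0]],[0.55,[8,0,0],[0,0,0]],[0.55,[8,0,0],[0,0,0]],[0.55,[8,0,0],[0,0,0]],[0.55,[0,0,0],[0,0,0]]]'
python3 - <<'E'
from h import *
d=cams.snapshot("wrist");cv2.imwrite("pics/w4.png",d["img"][:,:,::-1])
E
```

```text
clock: 10.88
tool_pos: [0.4872, -0.1828, 0.0632]
eef_rot: [0.653, 0.757, -0.001, -0.002]
contact_force: [-1.2, -0.1, 0.0]
opening: 0.228
finger_force: 0.0
clock: 11.5
tool_pos: [0.4825, -0.151, 0.0632]
eef_rot: [0.653, 0.758, -0.001, -0.002]
contact_force: [-0.3, 0.2, 0.3]
opening: 0.224
finger_force: 0.0
```

View pics/w4.png

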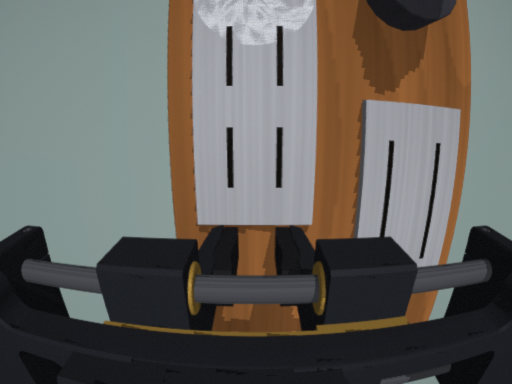

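The wrist view shows the strap straight and against the fingers, its tail edge at row 225 from (197) to (313). The weight is clear at upper right. I'll push on after working out the offset from tool to tail.

```bash
python3 - <<'E'
from h import *
from scipy.spatial.transform import Rotation as R
s=r.get_state();M=R.from_quat(s["eef_rot"]).as_matrix();p=np.array(s["tool_pos"])
d=cams.snapshot("wrist");K=d["camera_matrix"];T=np.array(d["tool_from_camera"])
for uv in((197,225),(313,225)):
    q=(np.array(uv)-K[:2,2])/K[0,0];a=np.linalg.norm(q);q=q/a*np.sin(a)
    v=M@T[:3,:3]@[q[0],-q[1],-np.cos(a)];c=p+M@T[:3,3];w=c+v*(.066-c[2])/v[2];print((M.T@(w-p)*1000).round(1))
E
python3 -m pendant '[[0.55,[8,0,0],[0,0,0]],[0.55,[8,0,0],[0,0,0]],[0.55,[8,0,0],[0,0,0]],[0.55,[8,0,0],[0,0,0]],[0.55,[8,0,0],[0,0,0]],[0.55,[8,0,0],[0,0,0]],[0.55,[8,0,0],[0,0,0]],[0.55,[8,0,0],[0,0,0]]]';  python3 -m pendant '[[0.55,[8,0,0],[0,0,0]],[0.55,[8,0,0],[0,0,0]],[0.55,[8,0,0],[0,0,0]],[0.55,[8,0,0],[0,0,0]],[0.55,[6,0,0],[0,0,0]],[0.55,[0,0,0],[0,0,0]]]'
python3 - <<'E'
from h import *
d=cams.snapshot("top");cv2.imwrite("pics/top3.png",cv2.resize(d["img"][130:270,200:385,::-1],None,fx=4,fy=4))
E
```

```text
[ 13.5 -30.9  -2.7]
[13.6 29.7 -3. ]
clock: 12.6
tool_pos: [0.4731, -0.0884, 0.0632]
eef_rot: [0.653, 0.757, -0.002, -0.002]
contact_force: [-0.2, -0.9, -1.6]
opening: 0.219
finger_force: 0.4
clock: 13.35
tool_pos: [0.4676, -0.0505, 0.0633]
eef_rot: [0.653, 0.757, -0.001, -0.002]
contact_force: [-0.3, 0.1, -0.4]
opening: 0.224
finger_force: 0.0
```

View pics/top3.png

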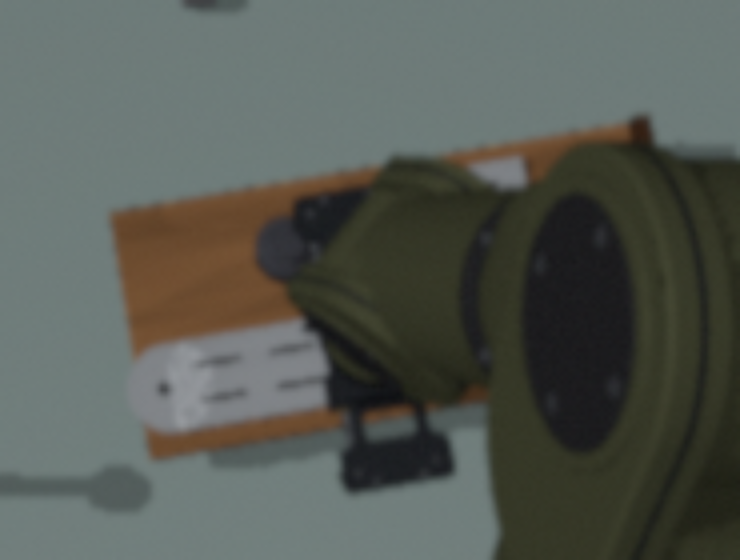

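The top view shows the strap straight along its row with its tip at (128,388), about 3 source pixels beyond the ledge end (x about 140 at that row). The weight stands clear at (282,248). About 26 mm remains.

```bash
python3 - <<'E'
from h import *
d=cams.snapshot("top")
w=cast(d,[(128.5/4-.5+200,388.5/4-.5+130)],.066)[0]*1000
e=cast(d,[(140.5/4-.5+200,388.5/4-.5+130)],.06)[0]*1000
t=np.radians(98.4);print(w,e,(w-e)@[np.cos(t),np.sin(t)],(w-[515.1,-83.3])@[np.cos(t),np.sin(t)]-190)
E
python3 -m pendant '[[0.55,[6,0,0],[0,0,0]],[0.55,[8,0,0],[0,0,0]],[0.55,[6,0,0],[0,0,0]],[0.55,[4,0,0],[0,0,0]],[0.55,[2,0,0],[0,0,0]],[0.55,[0,0,0],[0,0,0]]]'
python3 - <<'E'
from h import *
d=cams.snapshot("top");cv2.imwrite("pics/top4.png",cv2.resize(d["img"][130:270,200:385,::-1],None,fx=4,fy=4))
E
```

```text
[449.63760335 107.05089645] [449.95003118  99.32620257] 7.687466334538223 7.871820567804605
clock: 14.2
tool_pos: [0.4638, -0.0253, 0.0632]
eef_rot: [0.653, 0.757, -0.001, -0.002]
contact_force: [-0.7, -0.1, 0.3]
opening: 0.227
finger_force: 0.0
```

View pics/top4.png

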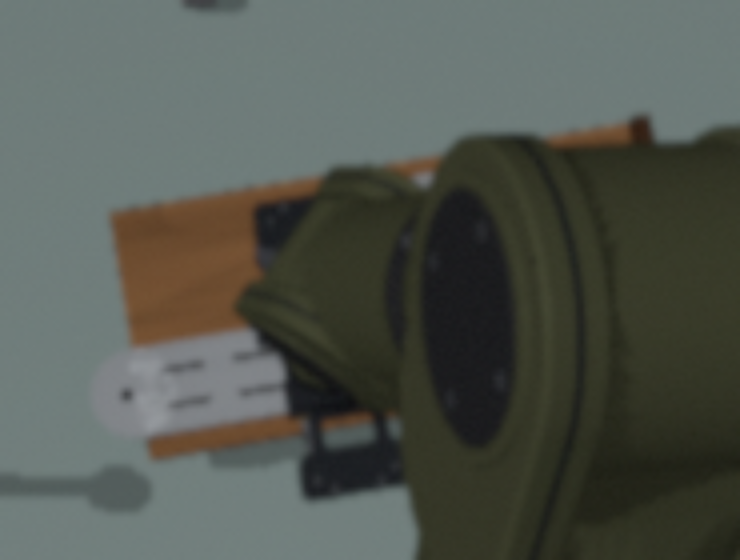

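The round tip is now at (90,394) and the ledge end at x of about 141, so it sticks out about 33 mm, flat and straight. I'll back off, rise and check once by numbers.

```bash
python3 -m pendant '[[0.55,[-8,0,0],[0,0,0]],[0.55,[-12,0,0],[0,0,0]],[0.55,[0,0,-20],[0,0,0]],[0.55,[0,0,-40],[0,0,0]],[0.55,[0,0,-50],[0,0,0]],[0.55,[-40,0,0],[0,0,0]],[0.55,[-40,0,0],[0,0,0]],[0.55,[0,0,0],[0,0,0]]]'; python3 -m pendant '[[0.55,[-50,0,0],[0,0,0]],[0.55,[-50,0,0],[0,0,0]],[0.55,[0,0,0],[0,0,0]],[0.55,[0,0,0],[0,0,0]]]'
python3 - <<'E'
from h import *
d=cams.snapshot("top");cv2.imwrite("pics/top5.png",cv2.resize(d["img"][130:270,200:385,::-1],None,fx=4,fy=4))
E
```

```text
clock: 15.25
tool_pos: [0.4783, -0.1297, 0.1728]
eef_rot: [0.657, 0.754, -0.003, -0.002]
contact_force: [0.1, -0.2, -0.2]
opening: 0.224
finger_force: 0.0
clock: 15.75
tool_pos: [0.4932, -0.2226, 0.173]
eef_rot: [0.653, 0.757, -0.001, -0.003]
contact_force: [0.5, 0.3, 0.6]
opening: 0.226
finger_force: 0.0
```

View pics/top5.png

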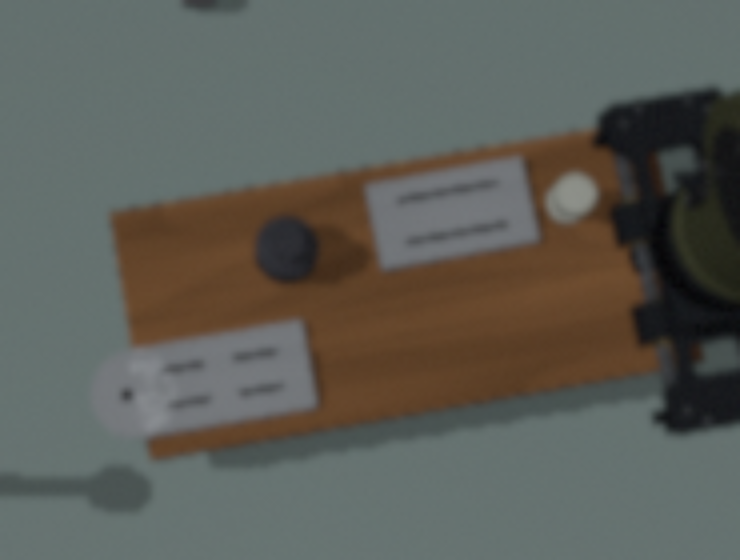

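The final view shows the strap with its tip at (90,394), straight and about 33 mm out. The weight stands at (287,248), and the square template and spool are where they were.

```bash
python3 -c "
from plant import r;print(r.finish_job())"
```

```text
the job is handed in; nothing more can be done
None
```

The job is handed in, but no verdict came back: in the last picture the strap template lies flat with its round end about 33 mm past the ledge's open end, the weight stands about 77 mm to the side of its centre line, and the square template and spool are where they were.

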